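Latch the lock slide of the loaded presetting station

ROBOT

A 6-joint arm with a two-finger parallel gripper is mounted at the origin on the work surface. World frame = base frame: x ahead of the robot, y to its left, z up, the work surface at z = 0. Lengths are in m, angles in rad, forces in N, time in s.
With the tool pointing down it reaches from about 0.325 to 0.775 m from the base axis. Payload 9.3 kg.
Tool frame: the origin (TCP) lies midway between the tips of the shut fingers; the grasp point (between the pads) lies 19 mm behind it; z points along the fingers, y is the direction in which the jaws open and shut (so a half turn about z gives the same grasp; the last joint's range is limited). The gripper opens to 85 mm and grips with 20 to 120 N. Pads are 22 mm wide; open, the fingers measure 114 mm over their backs; the gripper's body (76 mm by 85 mm) begins 54 mm behind the grasp point. The pads swing forward as they close: fully open they stand 13 mm farther back than shut.
Start: joints at [0.981, 0.259, 0.021, 1.334, 0, 1.418], TCP at [0.233, 0.498, 0.231] pointing down, gripper open.
Joint ranges: [-3.04, 3.04], [-0.91, 1.82], [-1.04, 1.36], [-1.92, 1.95], [-1.52, 1.45], [-3.14, 3.14]. Speed limits (rad/s): [2.22, 2.22, 2.79, 3.14, 3.14, 3.14].

INTERFACE

Orientations are given as a rotation vector (axis times angle).
In Python, from cell import env, optics, job, spotter gives the robot as it stands.
- The arm moves only by the shell command python3 -m creep 'ROWS' [FORCE]. ROWS is JSON, a list of rows, each a list of 3 entries, a list of its own where there are three numbers: the shift along the tool's x, y, z scaled (see below), then the turn about the tool's z scaled (see below), then the opening, from 0 (shut) to 1 (fully open). In form: [[[x, y, z], twist, fingers], ...]. A call has 1 to 5 rows; each row shifts and turns the pose as measured when the row begins, along the tool's axes as they then stand; what a row does not reach is not made up. The controller multiplies each number of a shift by 0.05 m and each number of a turn by 6 degrees. A row lasts 1/10 s, in which the tool goes at most 50 mm and 8.59 degrees, less where a joint would pass 70% of its speed; a pose out of reach is approached as far as the arm can. A call with a number of a shift or a turn outside -1 to 1 is refused whole. A call with a gripper value outside its range is refused whole. The fingers move at their own pace and stop on an object; FORCE is the grip in N (left out, the last holds). Time passes only in rows, so rows that do not move let the fingers close. It gives the time, the measured TCP pose, the force and the opening at its end, in the units of the state.
- env.get_state(): the state, without advancing time (a new reading comes with each control period).
- optics.snapshot(name): name is "side" or "top"; returns a dict with "color" (420x560x3 uint8, red, green, blue), "range_z" (420x560 float32, m along the optical axis (not along the pixel's ray), 0 where there is no reading), "intrinsics" (3x3 intrinsics, pixels), "origin" and "rotation" of the camera in the world. Camera axes: x right, y up, looking along -z (the intrinsics and any distortion apply to the point x, -y, -z); pixel columns grow to the right and rows downward; lengths in m; the calibration is good to about 2 mm. A picture is of the moment at which its call begins.
- job.finish_job(): hands the job in, once; it reports no verdict.
Trained networks look in the newest picture that a camera, given by its name, has taken for a name from the list of things; names that differ only in an ending like _2 or _b are one class to them, and where a whole thing is asked for, a point or a joint stands for the part that bears it (a point fixed in the world has none). Each returns a list of dicts, best first, with "score" (0 to 1); they miss things now and then, are a little off and sometimes report something else, mostly with a low value. They report only what shows in the picture. A call takes as long as a camera call.
- spotter.trace(thing, camera): "pixels" (420x560 bool, what is visible of it) and "location" ([row, column] in pixels, amid what is visible of it).
The state is a dict: "t": time; "q": joint angles; "joint_vel": joint speeds; "effort": joint torques, N m; "ee_pos": TCP position; "orientation": TCP orientation; "contact_force": force on the tool from outside, world axes, zero at the start; "ft_torque": the same for the moment, N m; "finger_gap": finger opening in m.
Only numpy, scipy, OpenCV 4.12 (cv2) and the standard library are available. Lean on these libraries where they do the work, as an engineer would, in place of code of your own. Each camera call takes 0.05 s, during which the arm holds its last target. There are 200 camera calls.

TASK

Two clamping stations stand on the bench; a tool holder with a cutter stands in the nest of one of them. Lock that holder: with the fingertips push that station's sprung slide from its rear face all the way to its far stop, then let it go so that it runs back and latches on its stop pin at mid travel. Leave the empty station's slide alone, and do not move, pick up or tip the tool holder or anything else on the bench; finish clear of everything.

Things in the scene. Friction and masses are not known exactly. Their poses are not given: they have to be found in the camera images.
- loaded_station: The station to operate, with a tool holder in its nest; mm. Base plate screwed to the table, 295 long (x), 150 wide (y), 12 thick; origin at table height, 120 ahead of the plate's rear edge, midway across. +x is the way its slide is pushed: away from the robot, up to 20 degrees either way. Ring nest 80 across, 10 high, centred at x = 120.
- empty_station: The same kind of station with an empty nest; stays untouched. Same sizes and axes as the loaded station. Either one may be on the left.
- loaded_slide (a joint): Travel in m along the station's +x: 0 = sprung back (start), 0.030 = on the stop pin (mid), 0.060 = far stop. Block 95 long, 88 wide, 15 to 50 mm above the table. Spring 5 N at 0, 10 N at far stop; the pin adds up to 3 N on the way. Let go beyond about 0.031 it latches at 0.030; before that it runs back to 0.
- empty_slide (a joint): Same slide on the empty station; starts at 0 and must stay there.
- loaded_push (a point): Centre of the slide's flat upright rear face (88 wide, 35 high, black pad), 32 above the table; faces the robot, moves with the slide. At 0 it lies at station x = -115. Nothing stands behind it; once pushed in, the finger is over the 12 mm base plate. Meet it and push at about 30 mm/s: bumped faster it can jolt to 20 N at first touch.
- empty_push (a point): Same point on the slide of the empty station, which is not to be pushed.
- loaded_pin_top (a point): Top of the stop pin's black cap (18 mm across), 68 mm above the table, at station x = -30, y = +52 mm; up to 80 mm while the slide passes. Its aluminium bracket, 58 mm high, stands at x = -45 to -15, y = 47 to 75 mm.
- holder: Steel tool holder with a thin cutter on top, 125 mm tall, flange 72 mm across, body 52 mm across, loose in the nest of the loaded station (its foot 12 mm above the table); origin at the centre of its underside. Not to be moved or tipped.
- chuck: Dark steel chuck, 62 mm across, 75 mm tall, standing off to one side; origin under its centre. Bystander.
- collet_a: Steel collet, 33 mm across, 36 mm tall, standing between the two stations; origin under its centre. Bystander.
- collet_b: Same collet, standing to the right, near the chuck. Bystander.
- setter: Aluminium height setter, 36 mm across, 50 mm tall, standing between the stations farther out; origin under its centre. Bystander.
- wrench: Open-ended wrench lying flat between the stations, lengthwise away from the robot; origin under its middle. Bystander.
- insert_box: Grey open insert box 90 x 70 x 28 mm off to one side; origin under its centre. Bystander.

How it is judged:
On the way, in this order (a step that is already met when the one before it is completed fails the run):
1. the loaded station's slide is pushed to its far stop (beyond 52 mm) (value of joint loaded_slide above 0.052 m), for 0.05 s.
2. let go, it has run back and is latched at mid travel (26 to 34 mm), no longer pushed (value of joint loaded_slide between 0.026 and 0.034 m and contact force between loaded_slide and the arm below 0.3 N and contact force between loaded_slide and the fingers below 0.3 N), for 0.3 s.
At the end, for the whole second after the job is handed in: The loaded station's slide rests latched between 26 and 34 mm of travel and at rest, after having been at its far stop; the empty station's slide is at 0 (under 4 mm); the tool holder stands upright in its nest (within 8 mm, under 0.1 rad) (value of joint loaded_slide between 0.026 and 0.034 m and velocity of joint loaded_slide between -0.005 and 0.005 m/s and value of joint empty_slide below 0.004 m and x of holder in the frame of loaded_station between 0.112 and 0.128 m and angle between holder's own z axis and vertical below 0.1 rad); the robot touches nothing.
It fails at once if the empty station's slide is pushed (more than 6 mm) (value of joint empty_slide above 0.006 m).
It fails at once if the tool holder is lifted, shifted (more than 10 mm) or tipped (distance of holder from where it was at the start of the episode above 0.01 m or angle between holder's own z axis and vertical above 0.2 rad).
It fails at once if something else on the bench is moved more than 15 mm or lifted (distance of any of chuck, collet_a, collet_b, setter, wrench, insert_box from where it was at the start of the episode above 0.015 m).
It also fails if it takes over 35 s, if anything falls off the work surface, if the arm or the gripper's body presses on something with over 40 N, if the wrist force passes 120 N, or if a joint passes its speed limit or range.

## Working session

There is one attempt and no reset: what is moved stays moved. The work goes in short steps, Python scripts to look and compute and a shell command to move; the robot and the scene stay as the last step left them, time stands still between calls to the robot, and variables do not carry over. Pictures are saved under pics/ and viewed, about 8 in all and at most 12, crops included, and the job is handed in when it is done.

```bash
mkdir -p pics; ls; cat > h.py <<'E'
import numpy as np, cv2
from cell import env, optics, job, spotter
def cloud(s):
    K=np.array(s["intrinsics"]);z=s["range_z"];v,u=np.mgrid[:420,:560]
    P=np.stack([(u-K[0,2])/K[0,0]*z,-(v-K[1,2])/K[1,1]*z,-z],-1)
    return P@np.array(s["rotation"]).T+np.array(s["origin"])
E
python3 - <<'E'
from h import *
print(env.get_state())
for c in ("top","side"):
    s=optics.snapshot(c); W=cloud(s); np.save(c+'.npy',W)
    cv2.imwrite(f"pics/{c}1.png",s["color"][:,:,::-1])
    print(c,{k:s[k] for k in s if k not in("color","range_z")})
    for n in ("loaded_station","empty_station","loaded_push","holder","loaded_pin_top","loaded_slide","empty_slide"):
        for d in spotter.trace(n,c)[:3]:
            m=d["pixels"]&(s["range_z"]>0)
            if m.any():print(c,n,round(d["score"],2),np.round(d["location"]),np.round(np.median(W[m],0),3),m.sum())
E
```

```text
pics
{'t': 0.0, 'q': array([ 9.81392155e-01,  2.59216265e-01,  2.07388116e-02,  1.33370238e+00,
       -5.93937786e-06,  1.41818167e+00]), 'joint_vel': array([-4.81227199e-04, -6.44547331e-05, -1.61190923e-03,  1.20879247e-04,
        3.76976118e-05,  3.83916541e-04]), 'effort': array([ 3.80837926e-03, -5.55644453e+01,  3.44535291e+01,  1.37438433e-02,
       -2.69826915e-04, -1.11749895e-06]), 'ee_pos': array([0.23251819, 0.49811322, 0.23064406]), 'orientation': array([-6.80558599e-01, -3.06648393e+00,  2.02840535e-03]), 'contact_force': array([ 0.10297384, -0.17298001,  0.67248766]), 'ft_torque': array([0.01356472, 0.00309681, 0.00219354]), 'finger_gap': 0.08536295380402435}Traceback (most recent call last):
  File "<stdin>", line 4, in <module>
  File "h.py", line 6, in cloud
    return P@np.array(s["rotation"]).T+np.array(s["origin"])
           ~~~~~~~~~~~~~~~~~~~~~~~~~~~^~~~~~~~~~~~~~~~~~~~~~
ValueError: operands could not be broadcast together with shapes (420,560) (3,)
```

```bash
sed -i 's/np.array(s\["rotation"\]).T/cv2.Rodrigues(np.array(s["rotation"],float))[0].T/' h.py
python3 - <<'E'
from h import *
for c in ("top","side"):
    s=optics.snapshot(c); W=cloud(s); np.save(c+'.npy',W)
    cv2.imwrite(f"pics/{c}1.png",s["color"][:,:,::-1])
    print(c,{k:s[k] for k in s if k not in("color","range_z")})
    for n in ("loaded_station","empty_station","loaded_push","holder","loaded_pin_top","loaded_slide","empty_slide"):
        for d in spotter.trace(n,c)[:3]:
            m=d["pixels"]&(s["range_z"]>0)
            if m.any():print(c,n,round(d["score"],2),np.round(d["location"]),np.round(np.median(W[m],0),3),m.sum())
E
```

```text
top {'intrinsics': array([[536.19875261,   0.        , 290.16527132],
       [  0.        , 536.19875261, 212.52821219],
       [  0.        ,   0.        ,   1.        ]]), 'origin': array([ 4.66072191e-01, -7.09936881e-04,  1.71029274e+00]), 'rotation': array([ 0.055498  , -0.07338449, -1.54690308])}
top loaded_station 0.61 [212. 350.] [ 0.606 -0.209  0.016] 3888
top empty_station 0.9 [199. 234.] [0.641 0.168 0.015] 4397
top loaded_push 0.94 [232. 356.] [ 0.543 -0.221  0.048] 1199
top loaded_push 0.64 [230. 133.] [0.532 0.475 0.006] 700
top holder 0.56 [179. 346.] [ 0.707 -0.187  0.063] 399
top loaded_slide 0.58 [235. 357.] [ 0.542 -0.223  0.048] 1135
top empty_slide 0.8 [218. 222.] [0.57  0.2   0.048] 1208
side {'intrinsics': array([[398.60744471,   0.        , 275.31319533],
       [  0.        , 398.60744471, 210.37885661],
       [  0.        ,   0.        ,   1.        ]]), 'origin': array([ 0.2390461 , -0.59659864,  0.76449599]), 'rotation': array([ 0.75661599, -0.21162347, -0.52786883])}
side loaded_station 0.67 [285. 324.] [ 0.579 -0.231  0.015] 6948
side loaded_station 0.2 [290. 302.] [ 0.535 -0.231  0.049] 2583
side empty_station 0.92 [177. 252.] [0.629 0.158 0.014] 4086
side empty_station 0.33 [290. 305.] [ 0.536 -0.231  0.049] 2612
side loaded_push 0.75 [291. 300.] [ 0.534 -0.231  0.049] 2517
side loaded_push 0.26 [252. 217.] [ 0.435 -0.01   0.007] 525
side holder 0.85 [246. 358.] [ 0.701 -0.202  0.064] 938
side loaded_pin_top 0.39 [258. 297.] [ 0.557 -0.168  0.066] 53
side loaded_slide 0.64 [208. 295.] [ 0.661 -0.011  0.036] 240
```

View pics/top1.png

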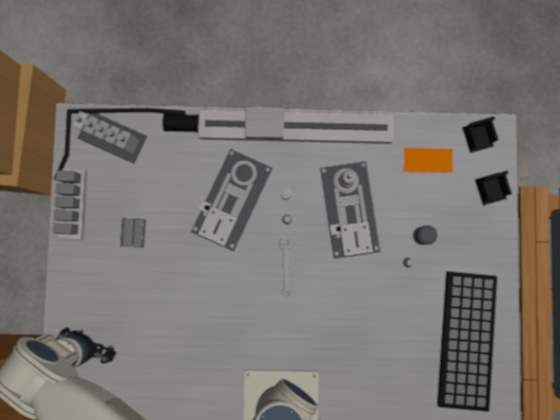

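View pics/side1.png

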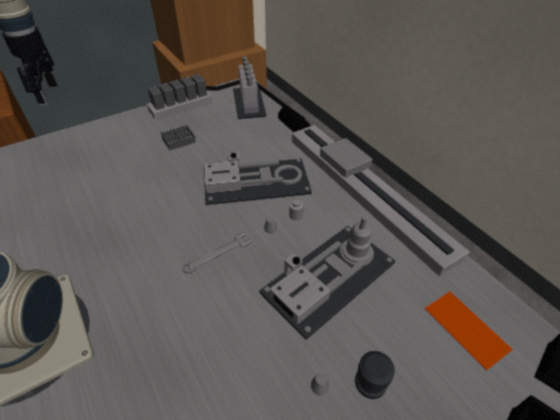

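```bash
python3 - <<'E'
from h import *
W=np.load('top.npy')
from scipy import ndimage
x,y,z=W[...,0],W[...,1],W[...,2]
t=(abs(x-.45)<.05)&(abs(y)<.15)&(z<.01); print("table z",np.median(z[t]),z[t].std())
m=(z>.0075)&(x>.4)&(x<.8)&(y>-.34)&(y<-.09)
m=ndimage.binary_opening(m,iterations=2)
l,n=ndimage.label(m);k=l[205,345]or l[240,355];q=W[l==k][:,:2].astype(np.float32)
r=cv2.minAreaRect(q);print(n,len(q),r)
b=cv2.boxPoints(r);print(b)
# slide top
sm=(z>.042)&(z<.056)&(l==k)&(x<.62); sm=ndimage.binary_opening(sm)
l2,_=ndimage.label(sm);k2=np.bincount(l2[l2>0]).argmax();print("slide",cv2.minAreaRect(W[l2==k2][:,:2].astype(np.float32)),np.median(z[l2==k2]))
h=(z>.03)&(l==k)&(x>.66);print("holder",np.median(W[h],0), W[h][W[h][:,2].argmax()])
W2=np.load('side.npy');s=(abs(W2[...,2]-.0495)<.004)&(W2[...,0]<.62)&(W2[...,0]>.42)&(W2[...,1]<-.12)&(W2[...,1]>-.3)
s=ndimage.binary_opening(s);l2,_=ndimage.label(s);k2=np.bincount(l2[l2>0]).argmax();p=W2[l2==k2];print("side slide",cv2.minAreaRect(p[:,:2].astype(np.float32)),np.median(p[:,2]))
E
```

```text
table z -5.097624230732123e-06 0.004139120877804302
4 3189 ((0.6208798289299011, -0.20846973359584808), (0.2929539978504181, 0.1499294936656952), 9.69739818572998)
[[ 0.4638684  -0.15924941]
 [ 0.48912326 -0.30703658]
 [ 0.7778913  -0.25769007]
 [ 0.75263643 -0.10990289]]
slide ((0.528514564037323, -0.22361791133880615), (0.09714682400226593, 0.08988851308822632), 11.429162979125977) 0.0496609239721022
holder [ 0.69993348 -0.18901111  0.06440562] [ 0.71705535 -0.19145411  0.14196089]
side slide ((0.5275999307632446, -0.22137638926506042), (0.09577663987874985, 0.09300156682729721), 9.852415084838867) 0.04962985598215619
```

The holder stands in the right-hand station (top view around column 350, row 180). The fitted axis is at about 10°, with the rear push face at about (0.481, -0.231). The left station is empty and the space above the bench is clear. I'm shutting the fingers and crossing high above it.

```bash
python3 -m creep '[[[-0.6,-0.745,0],0,0],[[-0.6,-0.745,0],0,0],[[-0.6,-0.745,0],0,0],[[-0.6,-0.745,0],0,0],[[-0.6,-0.745,0],0,0]]' 40
```

```text
t: 1.35
ee_pos: [0.2903, 0.2638, 0.2293]
orientation: [-0.667, -3.07, 0.0]
contact_force: [0.7, 0.1, 0.6]
finger_gap: 0.0126
```

```bash
python3 -m creep '[[[-0.6,-0.745,0],0,0],[[-0.6,-0.745,0],0,0],[[-0.6,-0.745,0],0,0],[[-0.6,-0.745,0],0,0],[[-0.6,-0.745,0],0,0]]'; python3 -m creep '[[[-0.6,-0.745,0],0,0],[[-0.6,-0.745,0],0,0],[[-0.6,-0.745,0],0,0],[[-0.6,-0.745,0],0,0],[[-0.4,-0.5,0],0,0]]'; python3 -m creep '[[[0,0,0],-1,0],[[0,0,0],-1,0],[[0,0,0],-1,0],[[0,0,0],-1,0],[[0,0,0],-1,0]]'
```

```text
t: 1.85
ee_pos: [0.3494, 0.0233, 0.2309]
orientation: [0.661, 3.065, 0.003]
contact_force: [0.8, -0.4, 0.2]
finger_gap: 0.0
t: 2.35
ee_pos: [0.405, -0.2051, 0.2328]
orientation: [0.666, 3.059, 0.001]
contact_force: [0.4, 0.3, 0.1]
finger_gap: 0.0001
t: 2.85
ee_pos: [0.4054, -0.2115, 0.2316]
orientation: [-0.164, 3.128, -0.003]
contact_force: [0.4, -0.2, 0.1]
finger_gap: -0.0005
```

```bash
cat > go.py <<'E'
from h import *
a=np.radians(10);X=np.array([np.cos(a),np.sin(a),0]);Y=np.array([-X[1],X[0],0]);F=np.array([.481,-.2315,0])
s=env.get_state();R=cv2.Rodrigues(s["orientation"])[0];p=s["ee_pos"]
print("t",s["t"],"p",p.round(4),"yaw",np.degrees(np.arctan2(R[1,0],R[0,0])).round(1),"toolz",R[:,2].round(3),"F",s["contact_force"].round(1),"F.X",(s["contact_force"]@X).round(1))
print("rel face: along %.4f across %.4f"%((p-F)@X,(p-F)@Y))
T=F-.06*X+[0,0,.03];print("to prepush rows units",(R.T@(T-p)/.05).round(3),"X in tool",(R.T@X).round(3))
E
python3 go.py
```

```text
t 2.85 p [ 0.4054 -0.2115  0.2316] yaw -174.0 toolz [ 0.01  -0.001 -1.   ] F [ 0.4 -0.2  0.1] F.X 0.4
rel face: along -0.0709 across 0.0329
to prepush rows units [-0.226 -0.63   4.036] X in tool [-0.998  0.07   0.009]
```

```bash
python3 -m creep '[[[0,-0.63,0],-0.67,0],[[0,0,1],0,0],[[0,0,1],0,0],[[0,0,1],0,0],[[0,0,0],0,0]]'; python3 go.py
```

```text
t: 3.35
ee_pos: [0.4124, -0.2461, 0.081]
orientation: [-0.285, 3.113, -0.013]
contact_force: [-0.7, 0.0, 0.5]
finger_gap: -0.0001
t 3.35 p [ 0.4124 -0.2461  0.081 ] yaw -169.5 toolz [ 0.016 -0.007 -1.   ] F [-0.7  0.   0.5] F.X -0.7
rel face: along -0.0701 across -0.0024
to prepush rows units [-0.188  0.057  1.022] X in tool [-1.    -0.008  0.015]
```

```bash
python3 -m creep '[[[0,0,1],0,0],[[-0.2,0.06,0],0,0],[[-0.2,0,0],0,0],[[-0.2,0,0],0,0],[[0,0,0],0,0]]'; python3 go.py; python3 - <<'E'
from h import *
s=optics.snapshot("side");cv2.imwrite("pics/side2.png",cv2.resize(s["color"][170:350,190:430,::-1],None,fx=3,fy=3))
E
```

```text
t: 3.85
ee_pos: [0.4497, -0.2408, 0.0462]
orientation: [-0.284, 3.105, -0.024]
contact_force: [0.6, -0.7, 0.7]
finger_gap: -0.0003
t 3.85 p [ 0.4497 -0.2408  0.0462] yaw -169.5 toolz [ 0.024 -0.013 -1.   ] F [ 0.6 -0.7  0.7] F.X 0.5
rel face: along -0.0324 across -0.0038
to prepush rows units [0.557 0.085 0.31 ] X in tool [-1.    -0.008  0.022]
```

View pics/side2.png

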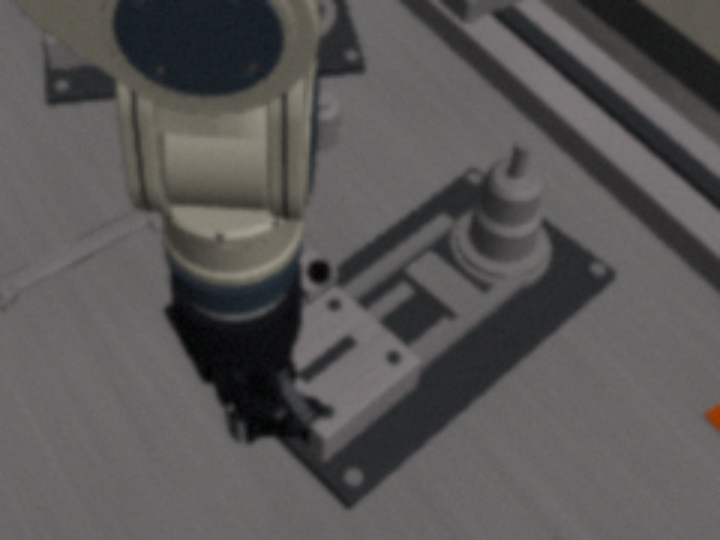

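The picture shows the gripper just behind the rear face of the loaded slide, which is near (300, 420) in the crop. The pin and holder are clear of it. Next I lower 15 mm and creep in.

```bash
python3 -m creep '[[[0,0.06,0.3],0,0],[[0,0,0.1],0,0],[[-0.06,0,0],0,0],[[-0.06,0,0],0,0],[[-0.06,0,0],0,0]]'; python3 go.py; python3 -m creep '[[[-0.06,0,0],0,0],[[-0.06,0,0],0,0],[[-0.06,0,0],0,0],[[-0.06,0,0],0,0],[[-0.06,0,0],0,0]]'; python3 go.py
```

```text
t: 4.4
ee_pos: [0.4605, -0.2378, 0.0309]
orientation: [-0.285, 3.101, -0.032]
contact_force: [-0.5, -0.7, -0.3]
finger_gap: -0.0001
t 4.4 p [ 0.4605 -0.2378  0.0309] yaw -169.5 toolz [ 0.03  -0.018 -0.999] F [-0.5 -0.7 -0.3] F.X -0.6
rel face: along -0.0213 across -0.0027
to prepush rows units [ 0.774  0.06  -0.004] X in tool [-1.    -0.008  0.026]
t: 4.9
ee_pos: [0.4748, -0.2356, 0.0319]
orientation: [-0.284, 3.105, -0.035]
contact_force: [-10.7, -3.4, 7.2]
finger_gap: -0.0003
t 4.9 p [ 0.4748 -0.2356  0.0319] yaw -169.5 toolz [ 0.026 -0.02  -0.999] F [-10.7  -3.4   7.2] F.X -11.1
rel face: along -0.0068 across -0.0030
to prepush rows units [1.065 0.069 0.014] X in tool [-1.    -0.007  0.022]
```

```bash
R='' ; python3 -m creep '[[[-0.06,0,0],0,0],[[-0.06,0,0],0,0],[[-0.06,0,0],0,0],[[-0.06,0,0],0,0],[[-0.06,0,0],0,0]]'; python3 go.py; python3 -m creep '[[[-0.06,0,0],0,0],[[-0.06,0,0],0,0],[[-0.06,0,0],0,0],[[-0.06,0,0],0,0],[[-0.06,0,0],0,0]]'; python3 go.py
```

```text
t: 5.4
ee_pos: [0.483, -0.2343, 0.0321]
orientation: [-0.279, 3.122, -0.04]
contact_force: [-8.8, -2.0, 5.5]
finger_gap: -0.0002
t 5.4 p [ 0.483  -0.2343  0.0321] yaw -169.8 toolz [ 0.01  -0.025 -1.   ] F [-8.8 -2.   5.5] F.X -9.0
rel face: along 0.0014 across -0.0031
to prepush rows units [1.229 0.067 0.035] X in tool [-1.    -0.003  0.005]
t: 5.9
ee_pos: [0.4897, -0.2331, 0.0323]
orientation: [0.271, -3.118, 0.046]
contact_force: [-11.0, -2.9, 7.8]
finger_gap: 0.0003
t 5.9 p [ 0.4897 -0.2331  0.0323] yaw -170.1 toolz [-0.009 -0.03  -1.   ] F [-11.   -2.9   7.8] F.X -11.3
rel face: along 0.0083 across -0.0031
to prepush rows units [1.366 0.062 0.063] X in tool [-1.     0.001 -0.014]
```

```bash
python3 -m creep '[[[-0.1,0,0],0,0],[[-0.1,0,0],0,0],[[-0.1,0,0],0,0],[[-0.1,0,0],0,0],[[-0.1,0,0],0,0]]'; python3 go.py; python3 -m creep '[[[-0.1,0,0],0,0],[[-0.1,0,0],0,0],[[-0.1,0,0],0,0],[[-0.1,0,0],0,0],[[-0.1,0,0],0,0]]'; python3 go.py
```

```text
t: 6.4
ee_pos: [0.5073, -0.2301, 0.0324]
orientation: [0.263, -3.102, 0.05]
contact_force: [-8.5, -2.1, 7.8]
finger_gap: -0.0002
t 6.4 p [ 0.5073 -0.2301  0.0324] yaw -170.4 toolz [-0.025 -0.035 -0.999] F [-8.5 -2.1  7.8] F.X -8.8
rel face: along 0.0261 across -0.0032
to prepush rows units [1.721 0.057 0.099] X in tool [-1.     0.005 -0.03 ]
t: 6.9
ee_pos: [0.5249, -0.2272, 0.0326]
orientation: [0.255, -3.086, 0.055]
contact_force: [-10.6, -2.2, 8.1]
finger_gap: 0.0002
t 6.9 p [ 0.5249 -0.2272  0.0326] yaw -170.6 toolz [-0.041 -0.039 -0.998] F [-10.6  -2.2   8.1] F.X -10.8
rel face: along 0.0440 across -0.0034
to prepush rows units [2.076 0.052 0.148] X in tool [-0.999  0.009 -0.048]
```

```bash
python3 -m creep '[[[-0.1,0,0],0,0],[[-0.1,0,0],0,0],[[-0.1,0,0],0,0]]'; python3 go.py
```

```text
t: 7.2
ee_pos: [0.5309, -0.2261, 0.0326]
orientation: [0.249, -3.067, 0.06]
contact_force: [-35.5, -8.4, 23.9]
finger_gap: -0.0001
t 7.2 p [ 0.5309 -0.2261  0.0326] yaw -170.8 toolz [-0.061 -0.044 -0.997] F [-35.5  -8.4  23.9] F.X -36.4
rel face: along 0.0501 across -0.0033
to prepush rows units [2.195 0.043 0.198] X in tool [-0.998  0.011 -0.067]
```

It is on the far stop: the force rose to 36 N after about 60 mm of travel. Now I retreat straight back.

```bash
python3 -m creep '[[[0.4,0,0.027],0,0],[[0.7,0,0.045],0,0],[[0.7,0,0.045],0,0],[[0.5,0,0.03],0,0],[[0,0,0],0,0]]'; python3 go.py; python3 - <<'E'
from h import *
s=optics.snapshot("side");cv2.imwrite("pics/side3.png",cv2.resize(s["color"][170:350,190:430,::-1],None,fx=3,fy=3))
E
```

```text
t: 7.7
ee_pos: [0.4129, -0.2449, 0.0326]
orientation: [0.25, -3.063, 0.06]
contact_force: [0.4, 0.9, -0.5]
finger_gap: -0.0001
t 7.7 p [ 0.4129 -0.2449  0.0326] yaw -170.7 toolz [-0.064 -0.045 -0.997] F [ 0.4  0.9 -0.5] F.X 0.6
rel face: along -0.0694 across -0.0014
to prepush rows units [-0.19   0.031  0.037] X in tool [-0.997  0.011 -0.071]
```

View pics/side3.png

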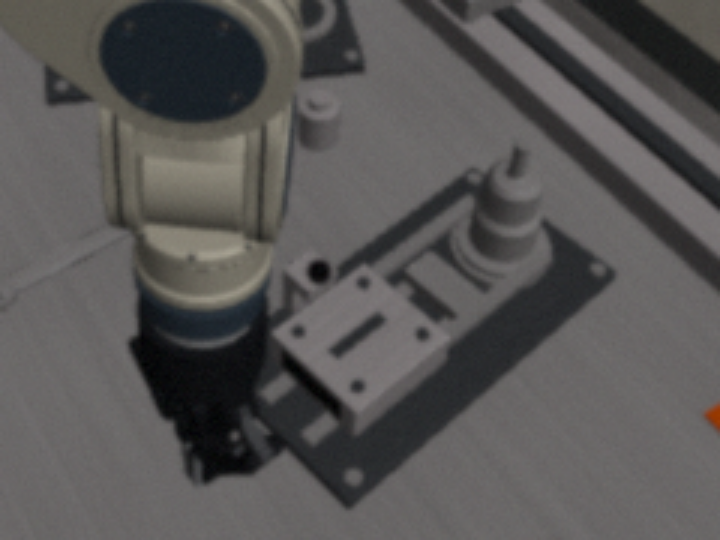

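The slide has moved forward of its start position and its rear pad shows near (310, 385) in the crop. The holder is upright at (505, 215) and the fingers are clear. I'll raise the tool, back off, and measure the latch travel.

```bash
python3 -m creep '[[[0,0,-0.8],0,0],[[0,0,-1],0,0],[[0,0,-1],0,0],[[0.5,0,-0.6],0,0],[[0,0,0],0,0]]'; python3 -m creep '[[[0,0,0],0,0],[[0,0,0],0,0],[[0,0,0],0,0]]'; python3 go.py; python3 - <<'E'
from h import *
from scipy import ndimage
a=np.radians(10);X=np.array([np.cos(a),np.sin(a)])
for c in("top","side"):
    s=optics.snapshot(c);W=cloud(s);x,y,z=W[...,0],W[...,1],W[...,2]
    cv2.imwrite(f"pics/{c}4.png",s["color"][:,:,::-1])
    W0=np.load(c+'.npy')
    for n,lo,hi in(("loaded",-.3,-.12),("empty",.1,.3)):
      r=[]
      for V in(W0,W):
        m=(abs(V[...,2]-.0497)<.004)&(V[...,0]>.44)&(V[...,0]<.67)&(V[...,1]>lo)&(V[...,1]<hi)
        m=ndimage.binary_opening(m,iterations=2);l,_=ndimage.label(m);p=V[l==np.bincount(l[l>0]).argmax()][:,:2]
        r.append(np.array(cv2.minAreaRect(p.astype(np.float32))[0]))
      print(c,n,r,"travel",(r[1]-r[0])@X)
    h=[V[(V[...,2]>.1)&(V[...,0]>.66)&(V[...,0]<.8)&(V[...,1]>-.26)&(V[...,1]<-.12)].mean(0).round(4) for V in(W0,W)];print("holder",h)
E
```

```text
t: 8.25
ee_pos: [0.4044, -0.2413, 0.2104]
orientation: [0.252, -3.065, 0.06]
contact_force: [0.1, -0.0, -0.8]
finger_gap: -0.0
t: 8.55
ee_pos: [0.4063, -0.241, 0.2092]
orientation: [0.253, -3.065, 0.06]
contact_force: [0.7, -0.6, 0.3]
finger_gap: -0.0002
t 8.55 p [ 0.4063 -0.241   0.2092] yaw -170.6 toolz [-0.062 -0.044 -0.997] F [ 0.7 -0.6  0.3] F.X 0.6
rel face: along -0.0752 across 0.0036
to prepush rows units [-0.548  0.05   3.555] X in tool [-0.998  0.009 -0.069]
top loaded [array([ 0.5695588 , -0.23281081]), array([ 0.54664218, -0.18665375])] travel -0.01455337042188129Traceback (most recent call last):
  File "<stdin>", line 12, in <module>
ValueError: attempt to get argmax of an empty sequence
```

```bash
python3 - <<'E'
from h import *
from scipy import ndimage
a=np.radians(10);X=np.array([np.cos(a),np.sin(a)])
s=optics.snapshot("side");W=cloud(s);W0=np.load('side.npy')
cv2.imwrite("pics/side4.png",s["color"][:,:,::-1])
for n,lo,hi in(("loaded",-.3,-.12),("empty",.1,.3)):
  r=[]
  for V in(W0,W):
    m=(abs(ndimage.median_filter(V[...,2],5)-.0497)<.006)&(V[...,0]>.44)&(V[...,0]<.67)&(V[...,1]>lo)&(V[...,1]<hi)
    l,k=ndimage.label(ndimage.binary_opening(m))
    if k: q=cv2.minAreaRect(V[l==np.bincount(l[l>0]).argmax()][:,:2].astype(np.float32));print(n,np.round(q[0],4),np.round(q[1],4));r.append(np.array(q[0]))
  if len(r)==2:print("travel",(r[1]-r[0])@X)
print("holder",[V[(V[...,2]>.08)&(V[...,0]>.66)&(V[...,0]<.8)&(V[...,1]>-.26)&(V[...,1]<-.12)].mean(0).round(4) for V in(W0,W)])
E
```

```text
loaded [ 0.5367 -0.2115] [0.1173 0.1092]
loaded [ 0.5547 -0.2049] [0.0974 0.1163]
travel 0.018845093234564847
empty [0.5724 0.2343] [0.1556 0.0944]
empty [0.5327 0.2184] [0.0921 0.0367]
travel -0.041855659758852665
holder [array([ 0.7071, -0.1972,  0.1021]), array([ 0.7071, -0.1971,  0.1025])]
```

View pics/side4.png

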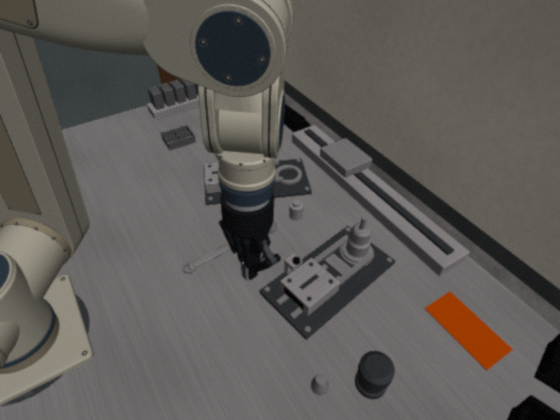

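The side view shows the slide forward of its start position, the pin (298, 262) and holder (360, 240) in place, and the arm clear. My travel figures took in the pin bracket and the arm, so I'll redo them in the station frame.

```bash
python3 - <<'E'
from h import *
def edges(V,o,a):
    a=np.radians(a);d=V-np.array([*o,0]);xs=d[...,0]*np.cos(a)+d[...,1]*np.sin(a);ys=-d[...,0]*np.sin(a)+d[...,1]*np.cos(a)
    m=(abs(V[...,2]-.0497)<.004)&(abs(ys)<.035)&(xs>-.15)&(xs<.06);return np.percentile(xs[m],[1,50,99]).round(4),m.sum()
V0=np.load('side.npy');W=cloud(optics.snapshot("side"))
for V in(V0,W):print("loaded",edges(V,(.5938,-.2131),10))
T0=np.load('top.npy');T=cloud(optics.snapshot("top"))
from scipy import ndimage
m=(T0[...,2]>.0075)&(T0[...,0]>.4)&(T0[...,0]<.82)&(T0[...,1]>.03)&(T0[...,1]<.32)
l,_=ndimage.label(ndimage.binary_opening(m,iterations=2));r=cv2.minAreaRect(T0[l==np.bincount(l[l>0]).argmax()][:,:2].astype(np.float32));print(r)
ang=r[2] if r[1][0]>r[1][1] else r[2]-90
o=np.array(r[0])-.0275*np.array([np.cos(np.radians(ang)),np.sin(np.radians(ang))])
for V in(T0,T):print("empty",edges(V,o,ang))
E
```

```text
loaded (array([-0.1137, -0.0691, -0.0206]), np.int64(1295))
loaded (array([-0.084 , -0.0399,  0.0091]), np.int64(1224))
((0.6429632306098938, 0.16818606853485107), (0.15000660717487335, 0.29514139890670776), 65.05217742919922)
empty (array([-0.1122, -0.0649, -0.019 ]), np.int64(481))
empty (array([-0.113 , -0.0677, -0.0192]), np.int64(490))
```

The slide's edges moved 29.7 mm, which matches latching on the pin. The empty slide and the holder haven't moved, and the arm is clear.

```bash
python3 -c "
from cell import job;print(job.finish_job())"
```

```text
the job is handed in; nothing more can be done
None
```

The holder in the right-hand station is locked. I pushed that slide with the shut fingertips to its far stop, then backed off so it ran back and latched. The job was handed in at about 9 s of the 35 s allowed; it reports no verdict.

- **Push:** the force rose to about 36 N once the slide had travelled about 60 mm, which I took as the far stop.
- **Latch:** the slide's front and rear edges now sit 29.7 mm forward of where they started, inside the 26–34 mm window.
- **Empty station and holder:** the empty slide's edges moved less than 1 mm and the holder's mean position less than 0.5 mm.
- **Clear of everything:** the tool ended at 0.21 m height with only sensor noise on the force reading. The other bench items were checked only by eye in the last picture; those in view had not moved.

**Disagreeing checks:** my first two travel measurements gave wrong values (for example 19 mm for the loaded slide) because they included the pin bracket and the arm. The figures above come from redoing the measurement in each station's own frame. The tool also tilted about 4° while pushing, with no visible effect.

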